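Sweep the loose lock cylinders into the scoop tray

ROBOT

A 6-joint arm with a two-finger parallel gripper is mounted at the origin on a cart in front of the work surface, level with it; the furniture and walls round the work are solid. World frame = base frame: x ahead of the robot, y to its left, z up, the work surface at z = 0. Lengths are in mm, angles in rad, forces in N, time in s.
With the tool pointing down it reaches from about 300 to 850 mm from the base axis. Payload 4.2 kg.
Tool frame: the origin (TCP) lies between the finger pads; the fingertips stand tips_ahead ahead of it and the grasp point (between the pads) lies 6 mm ahead of it (tips_ahead is the distance from the TCP to the fingertips, in mm); z points along the fingers, y is the line along which they close (so a half turn about z gives the same grasp; the last joint's range is limited). The gripper opens to 91 mm and grips with 3 to 60 N. Pads are 32 mm wide; open, the fingers measure 118 mm over their backs; the gripper's body (76 mm by 178 mm) begins 60 mm behind the grasp point.
Start: joints at [1.134, 0.32, 1.565, -0, 1.257, -0.02], TCP at [232.784, 525.787, 238.976] pointing down, gripper open.
Joint ranges: [-3.11, 3.11], [-0.84, 2.01], [0.21, 2.61], [-1.34, 4.49], [0.05, 2.63], [-2.56, 2.56]. Speed limits (rad/s): [2.57, 2.57, 3.14, 3.14, 3.14, 3.14].

INTERFACE

Orientations are given as a unit quaternion [x, y, z, w].
In Python, from bench import observe, camera, close_job, tips_ahead gives the robot as it stands.
- The arm moves only by the shell command python3 -m inch 'ROWS' [FORCE]. ROWS is JSON, a list of rows, each a list of 7 numbers: the turn, a rotation vector about the tool's x, y, z in rad, then the shift along the tool's x, y, z in mm, then the opening, from 0 (shut) to 1 (fully open). In form: [[ax, ay, az, x, y, z, jaw], ...]. A call has 1 to 20 rows; each row shifts and turns the commanded pose from where the row before left it, along the tool's axes as they then stand; what a row does not reach is not made up. A row lasts 1/8 s, in which the tool goes at most 62.5 mm and 10.7 degrees, less where a joint would pass 70% of its speed; a pose out of reach is approached as far as the arm can. A call is refused whole if a number of a shift passes 62.5 or a number of a turn 0.188, either way. A call with a gripper value outside its range is refused whole. The fingers move at their own pace and stop on an object; FORCE is the grip in N (left out, the last holds). Time passes only in rows, so rows that do not move let the fingers close. It gives the time, the measured TCP pose, the force, the opening and the grip force at its end, in the units of the state.
- observe(): the state, without advancing time (a new reading comes with each control period).
- camera(name): name is "scene" or "side" or "wrist"; returns a dict with "color" (384x512x3 uint8, red, green, blue), "fx", "fy", "cx", "cy" (pixels), "R" (3x3) and "t" (3): a world point X has camera coordinates R X + t; the wrist camera has in their place "hand_eye" (4x4, takes a point from camera to tool coordinates, whose origin is the TCP and whose axes are the flange's). Camera axes: x right, y down, z forward; pixel columns grow to the right and rows downward; lengths in mm; the calibration is good to about 2 mm. The wrist camera is an equidistant fisheye: a pixel r from the principal point sees the ray r / f radians off the axis. A picture is of the moment at which its call begins: read the wrist's pose just before it. There is no depth.
- close_job(): hands the job in; it is judged then, once.
The state is a dict: "t": time; "joint_positions": joint angles; "dq": joint speeds; "effort": joint torques, N m; "position": TCP position; "orientation": TCP orientation; "ft_force": force on the tool from outside, world axes, zero at the start; "wrist_torque": the same for the moment, N m; "gripper_width": finger opening in mm; "grip_force": force on a finger pad.
Only numpy, scipy, OpenCV 4.12 (cv2) and the standard library are available. Lean on these libraries where they do the work, as an engineer would, in place of code of your own. Each camera call takes 0.05 s, during which the arm holds its last target. There are 200 camera calls.

TASK

Clear the bench: with the fingertips, sweep the two brass lock cylinders along the worktop and in over the open front of the steel scoop tray, until both lie flat and fully inside it. They must only slide: do not pick either of them up or tip it over, and leave the padlock, the screwdriver and the oil bottle where they are.

Things in the scene. Friction and masses are not known exactly. Their poses are not given: they have to be found in the camera images.
- tray: open-fronted sheet-steel scoop tray, screwed down. Origin: middle of its front lip edge at worktop height; +x points into the tray, y across, z up. No front wall: a bevelled lip rises 0 to 2 mm over the first 18 mm, then a flat floor 2 mm thick. Inside 120 mm wide (y -60 to +60), 115 mm deep (x 0 to 115); side and back walls 3 mm thick, rims 28 mm high. Flat worktop (z = 0) in front.
- cyl_1: one of two alike brass profile lock cylinders lying on their side: 61 mm long along its y, body 31 mm wide along its x (-14 to +17 mm), 16 mm high (cam in the middle to 21 mm), about 0.16 kg, slides on the worktop. Origin: centre of its underside. Beyond x = 0.47 m machines flank the lane to the tray: y > 0.127 m (tall) and y < -0.05 m.
- cyl_1_end_p (a point): the +y end of cyl_1: a point on its middle line 29 mm from the origin, 8 mm above the underside
- cyl_1_end_m (a point): the -y end of cyl_1: a point on its middle line 29 mm from the origin, 8 mm above the underside
- cyl_2: one of two alike brass profile lock cylinders lying on their side: 61 mm long along its y, body 31 mm wide along its x (-14 to +17 mm), 16 mm high (cam in the middle to 21 mm), about 0.16 kg, slides on the worktop. Origin: centre of its underside. Beyond x = 0.47 m machines flank the lane to the tray: y > 0.127 m (tall) and y < -0.05 m.
- cyl_2_end_p (a point): the +y end of cyl_2: a point on its middle line 29 mm from the origin, 8 mm above the underside
- cyl_2_end_m (a point): the -y end of cyl_2: a point on its middle line 29 mm from the origin, 8 mm above the underside
- padlock: bystander: black padlock lying on its back, 74x50x18 mm, to the robot's right of the cylinders; origin at the centre of its underside
- driver_yellow: bystander: yellow-handled screwdriver lying flat, 190 mm long, 28 mm thick, at the front edge to the left; origin at the middle of its length, on the worktop
- oil_can: bystander: red oil bottle with a thin spout, 46 mm across, 150 mm tall, standing upright farther right, past the padlock; origin at the centre of its foot

How it is judged (in metres and radians):
At the end, for the whole second after the job is handed in: both ends of both cylinders lie inside the tray, at least 8 mm past the front lip edge and between its walls, no more than 22 mm above the worktop (neither lies on the other), and they are at rest (x of cyl_1_end_p in the frame of tray between 0.008 and 0.115 m and y of cyl_1_end_p in the frame of tray between -0.06 and 0.06 m and height (world z) of each of cyl_1_end_p, cyl_1_end_m, cyl_2_end_p, cyl_2_end_m below 0.022 m and x of cyl_1_end_m in the frame of tray between 0.008 and 0.115 m and y of cyl_1_end_m in the frame of tray between -0.06 and 0.06 m and linear speed of each of cyl_1, cyl_2 below 0.02 m/s and x of cyl_2_end_p in the frame of tray between 0.008 and 0.115 m and y of cyl_2_end_p in the frame of tray between -0.06 and 0.06 m and x of cyl_2_end_m in the frame of tray between 0.008 and 0.115 m and y of cyl_2_end_m in the frame of tray between -0.06 and 0.06 m); the robot touches nothing.
It fails at once if a lock cylinder is lifted, carried or rolled over: the middle of its underside rises more than 14 mm above the worktop (height (world z) of any of cyl_1, cyl_2 above 0.014 m).
It fails at once if the padlock is moved by more than 15 mm (distance of padlock from where it was at the start of the episode above 0.015 m).
It fails at once if the screwdriver is moved by more than 15 mm (distance of driver_yellow from where it was at the start of the episode above 0.015 m).
It fails at once if the oil bottle is moved by more than 15 mm (distance of oil_can from where it was at the start of the episode above 0.015 m).
It fails at once if the oil bottle is tipped (angle between oil_can's own z axis and vertical above 0.3 rad).
It also fails if it takes over 58 s, if anything falls off the work surface, if the arm or the gripper's body presses on something with over 40 N, if the wrist force passes 120 N, or if a joint passes its speed limit or range.

## Working session

There is one attempt and no reset: what is moved stays moved. The work goes in short steps, Python scripts to look and compute and a shell command to move; the robot and the scene stay as the last step left them, time stands still between calls to the robot, and variables do not carry over. Pictures are saved under pics/ and viewed, at most 10 in all, crops included, and the job is handed in when it is done.

```bash
mkdir -p pics; ls; python3 - <<'E'
from bench import observe,camera,tips_ahead
import cv2,json
s=observe();print(s,tips_ahead)
for n in("scene","side"):
    c=camera(n);cv2.imwrite(f"pics/{n}0.png",c["color"][:,:,::-1]);print(n,{k:c[k] for k in c if k!="color"})
E
```

```text
pics
{'t': 0.0, 'joint_positions': array([ 1.13397297e+00,  3.20268251e-01,  1.56567578e+00, -2.28307832e-05,
        1.25739715e+00, -2.00302850e-02]), 'dq': array([ 0.00117612, -0.00047286,  0.00059559, -0.00037087,  0.00016931,
       -0.00049881]), 'effort': array([ 1.05893843e-03, -4.12481439e+01, -2.31975317e+01,  7.28901615e-02,
        4.59188386e-02, -1.13041083e-04]), 'position': array([232.60198017, 525.34448077, 238.13509168]), 'orientation': array([ 2.06887864e-01,  9.78364271e-01, -8.54011840e-04, -1.87398751e-04]), 'ft_force': array([-0.16843392, -0.31366652,  0.00042252]), 'wrist_torque': array([ 0.00016084, -0.03989947,  0.03225887]), 'grip_force': 0.0, 'gripper_width': 91.43510717813358} 25.0
scene {'fx': 460.0925361110473, 'fy': 460.0925361110473, 'cx': 247.7307966838042, 'cy': 195.19459007831122, 'R': array([[ 0.56056828, -0.82810229, -0.00313108],
       [-0.53366342, -0.35835709, -0.76601798],
       [ 0.6332192 ,  0.43107633, -0.64281152]]), 't': array([-286.66589598,  327.70213487,  887.02749515])}
side {'fx': 398.76826343312814, 'fy': 398.76826343312814, 'cx': 251.9292835801448, 'cy': 194.94306249838638, 'R': array([[ 0.44589975, -0.89508236,  0.00098734],
       [-0.71367006, -0.35619161, -0.6031605 ],
       [ 0.54023001,  0.26824448, -0.79761923]]), 't': array([-230.60982865,  415.58506669,  853.88586389])}
```

View pics/scene0.png

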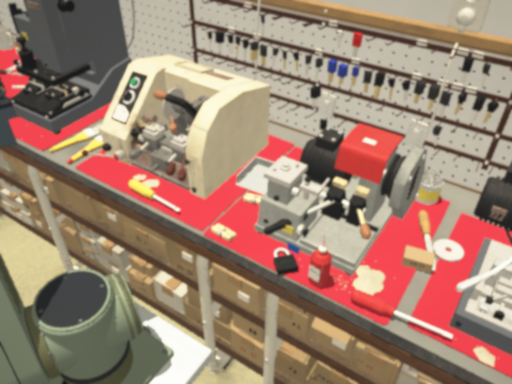

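View pics/side0.png

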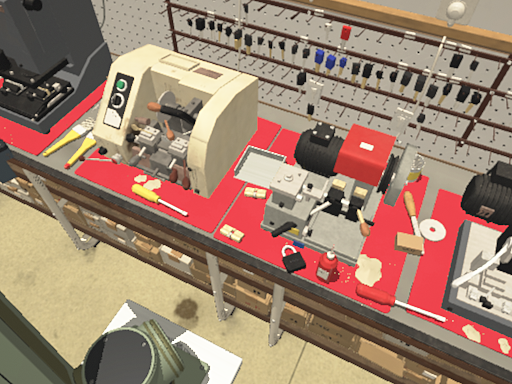

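The scene view shows the cylinders at about (222,232) and (252,198), with the tray at (257,175). In the side view they are at (232,233), (255,193) and (263,165). The padlock is at (292,258), the bottle at (327,265) and the screwdriver at (160,200). Next I'll measure them by colour.

```bash
cat > h.py <<'E'
import numpy as np,cv2
from bench import observe,camera,tips_ahead
def ray(c,u,v):
    d=c["R"].T@np.array([(u-c["cx"])/c["fx"],(v-c["cy"])/c["fy"],1.]);return -c["R"].T@c["t"],d
def onplane(c,u,v,z):
    o,d=ray(c,u,v);return (o+d*(z-o[2])/d[2])[:2]
def proj(c,X):
    p=c["R"]@np.array(X,float)+c["t"];return c["fx"]*p[0]/p[2]+c["cx"],c["fy"]*p[1]/p[2]+c["cy"]
def tri(c1,p1,c2,p2):
    o1,d1=ray(c1,*p1);o2,d2=ray(c2,*p2)
    A=np.stack([d1,-d2],1);s=np.linalg.lstsq(A,o2-o1,rcond=None)[0]
    a=o1+s[0]*d1;b=o2+s[1]*d2;return (a+b)/2,np.linalg.norm(a-b)
def brass(c,box):
    """contours of cream/brass blobs in box"""
    x0,y0,x1,y1=box
    im=c["color"].astype(int);m=((im[:,:,1]>110)&(im[:,:,0]-im[:,:,2]>15)).astype(np.uint8)
    k=np.zeros_like(m);k[y0:y1,x0:x1]=m[y0:y1,x0:x1]
    cs=[q for q in cv2.findContours(k,cv2.RETR_EXTERNAL,cv2.CHAIN_APPROX_NONE)[0] if cv2.contourArea(q)>40]
    return cs
E
python3 - <<'E'
from h import *
cs=[camera("scene"),camera("side")]
boxes=[(205,188,264,245),(218,182,270,245)]
P=[]
for c,b in zip(cs,boxes):
    L=[]
    for q in brass(c,b):
        M=cv2.moments(q);u,v=M['m10']/M['m00'],M['m01']/M['m00']
        xy=np.array([onplane(c,*p[0],10) for p in q],np.float32);r=cv2.minAreaRect(xy)
        print((u,v),cv2.contourArea(q),onplane(c,u,v,10),r);L.append((u,v))
    P.append(sorted(L,key=lambda p:p[1]))
if len(P[0])==len(P[1])==2:
    for a,b in zip(*P):print(tri(cs[0],a,cs[1],b))
crops=[cv2.resize(c["color"][y:y+110,x:x+130,::-1],None,fx=3,fy=5*.6*1.6,interpolation=cv2.INTER_CUBIC) for c,(x,y) in zip(cs,[(195,145),(205,135)])]
cv2.imwrite("pics/crop.png",np.hstack(crops))
E
```

```text
(241.22603626943004, 214.036701208981) 772.0 [499.2344158  12.2589905] ((511.5140380859375, -0.8638458251953125), (222.9744415283203, 131.11355590820312), 3.435770273208618)
(209.1627906976744, 191.45736434108528) 64.5 [525.93864781 138.72068151] ((523.6885986328125, 130.59002685546875), (43.137874603271484, 36.32328796386719), 33.87471389770508)
(231.24770642201835, 232.5512232415902) 218.0 [423.40492296  15.80993305] ((424.0366516113281, 16.183788299560547), (64.20865631103516, 33.71331787109375), 86.8818588256836)
(266.7807017543859, 215.92807017543856) 95.0 [515.41413436 -47.12485337] ((526.4237060546875, -35.15350341796875), (109.33016967773438, 24.763357162475586), 25.001794815063477)
(253.64186327888686, 191.9546279491833) 275.5 [574.58247817  23.02994265] ((527.0014038085938, 25.27140235900879), (74.8364486694336, 203.59030151367188), 89.10617065429688)
```

View pics/crop.png

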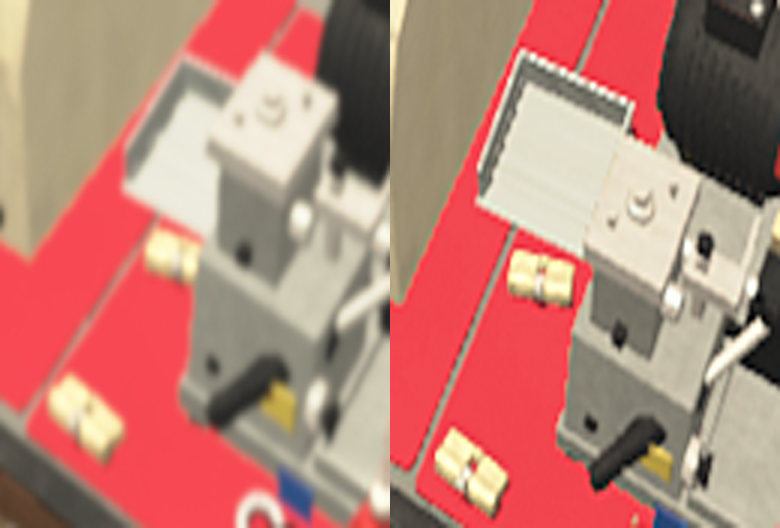

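```bash
python3 -m inch '[[0,0,0,0,-58,0,0],[0,0,0,0,-58,0,0],[0,0,0,0,-58,0,0],[0,0,0.165,-57,3,0,0],[0,0,0.165,-57,3,0,0],[0,0,0.165,-57,3,0,0],[0,0,0.165,-57,3,0,0],[0,0,0.165,-57,3,0,0],[0,0,0.165,-57,3,0,0],[0,0,0.165,-57,3,0,0],[0,0,0,0,0,0,0]]'
python3 - <<'E'
from h import *
s=observe();print(s["position"],s["orientation"],s["ft_force"],s["gripper_width"])
c=camera("wrist");cv2.imwrite("pics/w1.png",c["color"][:,:,::-1]);print({k:c[k] for k in c if k!="color"})
E
```

```text
t: 1.58
position: [409.7, 77.2, 238.8]
orientation: [0.71, 0.704, -0.0, 0.0]
ft_force: [-0.5, 0.1, 0.6]
gripper_width: 0.3
grip_force: 0.0
[409.73835829  77.24083507 238.84047956] [ 7.09806862e-01  7.04396276e-01 -2.68774535e-04  1.82651241e-04] [-0.52365406  0.07052607  0.58998769] 0.2795234871559852
{'fx': 297.3186396354542, 'fy': 297.3186396354542, 'cx': 251.50977051143587, 'cy': 197.23302098630856, 'hand_eye': array([[ 6.32492968e-04, -9.66394893e-01, -2.57061296e-01,
         7.27415775e+01],
       [ 9.99999798e-01,  5.93205851e-04,  2.30379819e-04,
        -1.24947523e-01],
       [-7.01476163e-05, -2.57061389e-01,  9.66395073e-01,
        -1.45630843e+02],
       [ 0.00000000e+00,  0.00000000e+00,  0.00000000e+00,
         1.00000000e+00]])}
```

View pics/w1.png

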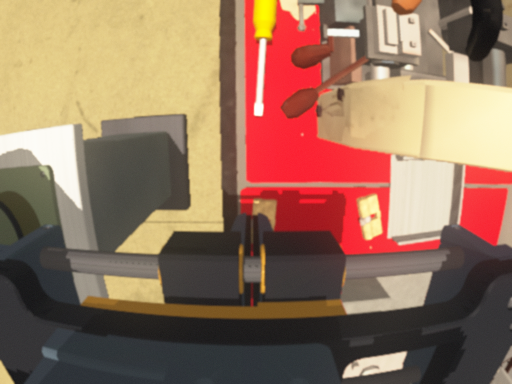

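The wrist view has image right = +x and image up = +y. The far cylinder is at (370,217), the tray spans about (390–462, 155–243), and the near cylinder is half hidden at (264,210). I'll move higher and to the right for clear views from two places.

```bash
python3 -m inch '[[0,0,0,0,0,-60,0],[0,0,0,-50,10,-20,0],[0,0,0,-50,20,0,0],[0,0,0,0,0,0,0],[0,0,0,0,0,0,0]]'
cat >> h.py <<'E'
from scipy.spatial.transform import Rotation as Rn
class W:
    def __init__(s,name=None):
        o=observe();c=camera("wrist");s.c=c
        T=np.eye(4);T[:3,:3]=Rn.from_quat(o["orientation"]).as_matrix();T[:3,3]=o["position"]
        s.T=T@c["hand_eye"];s.pos=o["position"];s.q=o["orientation"]
        if name:cv2.imwrite(name,c["color"][:,:,::-1])
    def ray(s,u,v):
        c=s.c;a=np.array([u-c["cx"],v-c["cy"]])/c["fx"];r=np.hypot(*a)+1e-12
        d=np.r_[a/r*np.sin(r),np.cos(r)];return s.T[:3,3],s.T[:3,:3]@d
    def on(s,u,v,z):
        o,d=s.ray(u,v);return (o+d*(z-o[2])/d[2])[:2]
    def px(s,X):
        p=s.T[:3,:3].T@(np.array(X,float)-s.T[:3,3]);th=np.arctan2(np.hypot(p[0],p[1]),p[2]);e=p[:2]/np.hypot(p[0],p[1])
        return s.c["cx"]+s.c["fx"]*th*e[0],s.c["cy"]+s.c["fx"]*th*e[1]
def tri2(r1,r2):
    (o1,d1),(o2,d2)=r1,r2
    t=np.linalg.lstsq(np.stack([d1,-d2],1),o2-o1,rcond=None)[0];a=o1+t[0]*d1;b=o2+t[1]*d2
    return (a+b)/2,np.linalg.norm(a-b)
def redmask(w):
    h=cv2.cvtColor(w.c["color"],cv2.COLOR_RGB2HSV);return h
def cyls(w,xr=(380,640),yr=(-45,120),z=12):
    """cream, not red, not grey blobs whose z-plane point lies in the lane"""
    im=w.c["color"].astype(int);r,g,b=im[...,0],im[...,1],im[...,2]
    m=((g>0.6*r)&(r-b>0.2*r)&(r>70)).astype(np.uint8)
    out=[]
    for q in cv2.findContours(m,cv2.RETR_EXTERNAL,cv2.CHAIN_APPROX_NONE)[0]:
        a=cv2.contourArea(q)
        if a<120:continue
        M=cv2.moments(q);u,v=M['m10']/a,M['m01']/a;p=w.on(u,v,z)
        if xr[0]<p[0]<xr[1] and yr[0]<p[1]<yr[1]:
            rc=cv2.minAreaRect(np.array([w.on(*e[0],z) for e in q],np.float32));out.append(((u,v),p,rc,a))
    return sorted(out,key=lambda e:e[1][0])
E
python3 - <<'E'
from h import *
w=W("pics/w2.png");print(w.pos,w.q)
for o in cyls(w):print(o)
E
```

```text
t: 2.25
position: [438.8, -18.2, 318.6]
orientation: [0.707, 0.707, 0.0, -0.001]
ft_force: [-0.9, 0.8, 0.2]
gripper_width: 0.4
grip_force: 0.0
[438.78546106 -18.19631942 318.55631127] [ 7.06782302e-01  7.07430609e-01  1.19240013e-05 -8.43249450e-04]
((242.28019323671495, 145.4066754501537), array([424.3047283 ,  16.08199148]), ((423.0930480957031, 16.547256469726562), (61.42164611816406, 35.0201301574707), 89.88716125488281), 759.0)
((339.1342315369261, 144.22205588822354), array([575.15580208,  20.53439166]), ((574.9478149414062, 19.911508560180664), (33.45488739013672, 62.30488967895508), 18.69309425354004), 668.0)
```

View pics/w2.png

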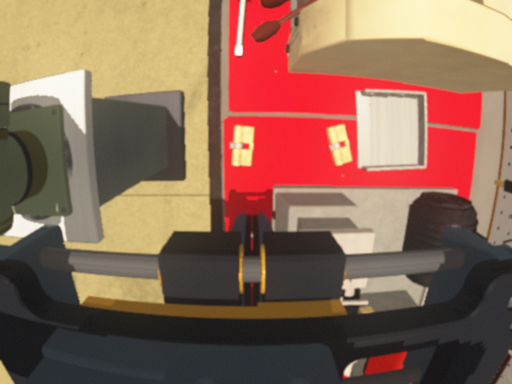

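Both cylinders and the tray are clear: near one at (242,145), far one at (340,144), tray with corners at about (358,91), (427,92), (427,168), (359,169). The 61×35 and 62×33 mm outlines match the given sizes. One more place for heights.

```bash
cat >> h.py <<'E'
def tray(w,xr=(590,780),yr=(-60,140)):
    im=cv2.cvtColor(w.c["color"],cv2.COLOR_RGB2HSV)
    m=((im[...,1]<60)&(im[...,2]>60)).astype(np.uint8)
    vv,uu=np.nonzero(m);k=np.zeros_like(m)
    for u,v in zip(uu,vv):
        o,d=w.ray(u,v)
        if d[2]>-.05:continue
        p=w.on(u,v,0)
        if xr[0]<p[0]<xr[1] and yr[0]<p[1]<yr[1]:k[v,u]=1
    k=cv2.morphologyEx(k,cv2.MORPH_OPEN,np.ones((3,3)))
    q=max(cv2.findContours(k,cv2.RETR_EXTERNAL,cv2.CHAIN_APPROX_NONE)[0],key=cv2.contourArea)
    return q,cv2.boxPoints(cv2.minAreaRect(q)),cv2.approxPolyDP(q,4,True)[:,0],cv2.contourArea(q)
E
cat > m.py <<'E'
from h import *
import pickle
w=W();print(w.pos)
cy=cyls(w);q,b,ap,a=tray(w)
for o in cy:print(o)
print("tray",a,ap.tolist(),[w.on(*p,0).round().tolist() for p in ap])
try:
    r=pickle.load(open("r.pkl","rb"))
    for (x,o) in zip(r[0],cy):print("tri cyl",tri2(x,w.ray(*o[0])))
    for p in ap:
        print("tri tray",min((tri2(ry,w.ray(*p)) for ry in r[1]),key=lambda t:t[1]+.3*abs(t[0][2]-10)))
except FileNotFoundError:pass
pickle.dump(([w.ray(*o[0]) for o in cy],[w.ray(*p) for p in ap]),open("r.pkl","wb"))
E
python3 m.py; python3 -m inch '[[0,0,0,0,50,0,0],[0,0,0,10,50,0,0],[0,0,0,0,0,0,0],[0,0,0,0,0,0,0],[0,0,0,0,0,0,0]]'; python3 m.py
```

```text
[438.6797168  -18.04514525 318.62342135]
((242.28916721599646, 145.45945945945945), array([424.24339618,  16.06253164]), ((423.0179748535156, 16.607439041137695), (61.43031692504883, 35.02430725097656), 89.9216079711914), 758.5)
((339.1208955223881, 144.31019900497512), array([575.08866753,  20.54967987]), ((574.9774780273438, 19.82924461364746), (33.46175003051758, 62.81876754760742), 18.73411750793457), 670.0)
tray 4557.5 [[357, 92], [359, 166], [423, 167], [417, 163], [416, 96], [423, 96], [425, 111], [423, 93]] [[607.0, 106.0], [615.0, -15.0], [743.0, -12.0], [729.0, -6.0], [719.0, 111.0], [734.0, 113.0], [739.0, 87.0], [734.0, 118.0]]
t: 2.98
position: [538.0, -9.4, 319.3]
orientation: [0.707, 0.707, 0.0, -0.0]
ft_force: [0.5, 0.9, -0.7]
gripper_width: 0.4
grip_force: 0.0
[537.97903027  -9.38540674 319.33250426]
((179.05443595089181, 151.7801714153347), array([425.14808433,  16.04440678]), ((422.44232177734375, 16.248416900634766), (61.66261291503906, 37.36322021484375), 88.11768341064453), 719.5)
((276.5041470522304, 148.06209370096389), array([576.07513474,  20.58914291]), ((5
[... 458 characters left out ...]
192]), np.float64(0.04727421188067104))
tri tray (array([604.15752246, 105.73650908,   7.68854975]), np.float64(0.6811245621685548))
tri tray (array([ 6.15328002e+02, -1.49678364e+01,  3.56637462e-01]), np.float64(0.42701578761884523))
tri tray (array([718.73311213,  -7.07224237,  36.50363351]), np.float64(0.16918297360199122))
tri tray (array([710.43497555, 109.05051143,  14.1630296 ]), np.float64(0.5848322970064708))
tri tray (array([713.68251128, 109.92558367,  31.70438667]), np.float64(2.014492965842774))
tri tray (array([723.6219464 , 105.40714509,  17.74756857]), np.float64(10.726980334712696))
tri tray (array([728.0397028 , 116.24691941,   9.10301409]), np.float64(1.4298597453528745))
```

Heights come out as expected: cylinders about 8 mm mid-height, lip about 0. The lip runs from (605,106) to (615,-15), so the tray origin is about (610,45.5) with yaw about 4.5°. Plan:
1. Push the far cylinder first, with the closed fingers at yaw 13°, heading about 15° so it ends in the middle of the tray.
2. Push the near cylinder in behind it.

The lane fits the gripper body in this orientation.

```bash
python3 -m inch '[[0,0,-0.114,9,-5,0,0],[0,0,-0.113,9,-5,0,0],[0,0,0,0,0,0,0],[0,0,0,0,0,60,0],[0,0,0,0,0,60,0],[0,0,0,0,0,60,0],[0,0,0,0,0,50,0],[0,0,0,0,0,40,0],[0,0,0,0,0,0,0],[0,0,0,0,0,0,0],[0,0,0,0,0,0,0]]'
```

```text
t: 4.4
position: [529.7, 7.5, 51.0]
orientation: [0.623, 0.782, 0.001, 0.002]
ft_force: [-0.3, -0.1, 0.2]
gripper_width: 0.4
grip_force: 0.0
```

```bash
python3 -m inch '[[0,0,0,0,0,10,0],[0,0,0,0,0,9.5,0],[0,0,0,0,0,0,0],[0,0,0,0.5,8,0,0],[0,0,0,0.5,8,0,0],[0,0,0,0.5,8,0,0],[0,0,0,0.5,8,0,0],[0,0,0,0.5,8,0,0],[0,0,0,0.5,8,0,0],[0,0,0,0.5,8,0,0],[0,0,0,0,0,0,0],[0,0,0,0,0,0,0]]'
python3 - <<'E'
from h import *
w=W("pics/w3.png");print(w.pos)
for o in cyls(w,(380,760)):print(o)
E
```

```text
t: 5.9
position: [582.4, 23.6, 29.4]
orientation: [0.623, 0.782, 0.0, 0.0]
ft_force: [-0.3, -0.3, 0.0]
gripper_width: 0.6
grip_force: 0.0
[582.38573001  23.59787194  29.39162196]
((134.77871577103895, 189.02114310489938), array([507.14049591,  41.60541953]), ((475.1541748046875, 38.59691619873047), (166.44467163085938, 307.3786315917969), 67.76427459716797), 39209.0)
((223.02042966423892, 308.27795336906235), array([574.52245371, -26.69852828]), ((562.1534423828125, -30.791826248168945), (198.07403564453125, 15.770910263061523), 12.975678443908691), 3638.5)
((432.25414025761603, 165.44108225993318), array([682.48669385,  98.16081974]), ((671.2105712890625, 94.79127502441406), (54.419715881347656, 131.65145874023438), 87.20490264892578), 2445.5)
```

View pics/w3.png

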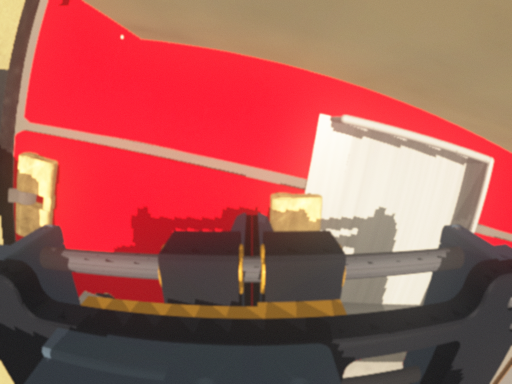

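The near cylinder is untouched at (38,190). The far one sits flush ahead of the fingers at (270–323, 195+), heading for the tray lip at about x=305–320 px. Checking its lateral place before carrying on.

```bash
cat > e.py <<'E'
from h import *
import sys
w=W();R=Rn.from_quat(w.q).as_matrix()
for a in sys.argv[1:]:
    u,v,z=map(float,a.split(","));p=np.r_[w.on(u,v,z),z];t=R.T@(p-w.pos)
    d=p[:2]-[610,45.5];th=.078;print(a,"world",p.round(1),"tool",t.round(1),"tray",(d@[np.cos(th),np.sin(th)]).round(1),(d@[-np.sin(th),np.cos(th)]).round(1))
E
python3 e.py 271,196,14 321,196,14 271,215,14
```

```text
271,196,14 world [586.   55.9  14. ] tool [30.6 10.9 15.4] tray -23.1 12.2
321,196,14 world [614.   62.3  14. ] tool [30.7 39.6 15.4] tray 5.3 16.5
271,215,14 world [588.7  45.   14. ] tool [19.4 11.1 15.4] tray -21.3 1.1
```

Centred within a millimetre, 26 mm ahead of the TCP. Another 87 mm of push.

```bash
python3 -m inch '[[0,0,0,0.3,7,0,0],[0,0,0,0.3,7,0,0],[0,0,0,0.3,7,0,0],[0,0,0,0.3,7,0,0],[0,0,0,0.3,7,0,0],[0,0,0,0.3,7,0,0],[0,0,0,0.3,7,0,0],[0,0,0,0,0,0,0]]' && python3 -m inch '[[0,0,0,0.3,7,0,0],[0,0,0,0.3,7,0,0],[0,0,0,0.3,7,0,0],[0,0,0,0.3,7,0,0],[0,0,0,0.3,6,0,0],[0,0,0,0.3,4,0,0],[0,0,0,0,0,0,0],[0,0,0,0,0,0,0]]'
python3 - <<'E'
from h import *
w=W("pics/w4.png");print(w.pos)
E
```

```text
t: 7.0
position: [630.6, 36.9, 29.4]
orientation: [0.623, 0.782, 0.001, 0.001]
ft_force: [-0.6, 0.4, 0.2]
gripper_width: 0.4
grip_force: 0.0
t: 8.0
position: [666.2, 46.8, 29.7]
orientation: [0.623, 0.782, 0.0, 0.0]
ft_force: [-0.4, -0.6, -0.2]
gripper_width: 0.3
grip_force: 0.0
[666.17396227  46.83261707  29.6695278 ]
```

View pics/w4.png

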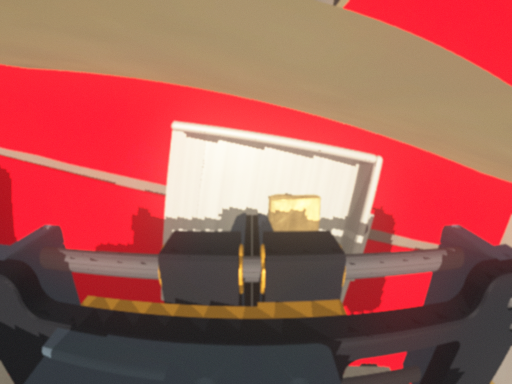

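The first cylinder lies in the rear middle of the tray, with its end visible at (270–320, 195–230) and clear of the back wall. Backing off, rising, and going to the near one at yaw 7°.

```bash
python3 -m inch '[[0,0,0,0,-10,0,0],[0,0,0,0,-10,0,0],[0,0,0,0,0,-60,0],[0,0,0,0,0,-60,0],[0,0,0.105,0,0,0,0],[0,0,0,0,0,0,0],[0,0,0,0,-54,0,0],[0,0,0,0,-54,0,0],[0,0,0,0,-54,0,0],[0,0,0,0,-54,0,0],[0,0,0,0,-54,0,0],[0,0,0,0,0,0,0],[0,0,0,0,0,0,0]]'
python3 - <<'E'
from h import *
w=W();print(w.pos,2*np.arctan2(w.q[1],w.q[0])-np.pi/2)
im=w.c["color"];cv2.imwrite("pics/w5.png",im[:,:,::-1])
for o in cyls(w,(380,760)):print(o)
E
```

```text
t: 9.68
position: [378.6, 9.7, 149.3]
orientation: [0.663, 0.749, 0.0, 0.0]
ft_force: [1.2, -0.3, 0.1]
gripper_width: 0.4
grip_force: 0.0
[378.56533877   9.71280696 149.26576504] 0.1218289417194569
((297.03872870872584, 192.64801598629745), array([423.01694328,  17.39295701]), ((422.6451721191406, 15.95029067993164), (62.57643127441406, 34.43855667114258), 84.53948211669922), 1751.5)
((303.83505154639175, 237.43298969072166), array([438.17270753, -29.0206504 ]), ((435.8130798339844, -27.678157806396484), (11.642160415649414, 39.527305603027344), 74.65394592285156), 145.5)
((479.3387978142076, 143.75865209471766), array([638.57561817, 105.15443555]), ((648.9061279296875, 107.22659301757812), (109.52503204345703, 12.857222557067871), 6.168730735778809), 183.0)
((493.0285781213399, 192.1513234949637), array([683.15761932,  51.3895161 ]), ((684.3544311523438, 50.308929443359375), (37.510986328125, 64.3024673461914), 13.684316635131836), 711.5)
((508.0734597156398, 204.40995260663507), array([722.93927275,  39.46566097]), ((717.7549438476562, 44.52144241333008), (21.060110092163086, 79.71278381347656), 23.93497085571289), 211.0)
```

View pics/w5.png

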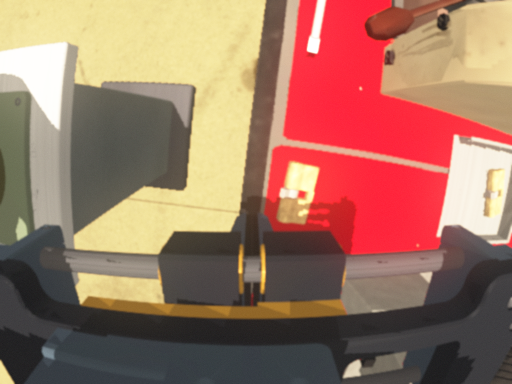

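The near cylinder is clear at (298,192), and the first one is settled in the tray at (494,192). Descending and pushing.

```bash
python3 -m inch '[[0,0,0,0,0,60,0],[0,0,0,0,0,50,0],[0,0,0,0,0,9.5,0],[0,0,0,0,0,0,0],[0,0,0,0,7,0,0],[0,0,0,0,7,0,0],[0,0,0,0,6,0,0],[0,0,0,0,5,0,0],[0,0,0,0,5,0,0],[0,0,0,0,8,0,0],[0,0,0,0,8,0,0],[0,0,0,0,8,0,0],[0,0,0,0,8,0,0],[0,0,0,0,8,0,0],[0,0,0,0,8,0,0],[0,0,0,0,8,0,0],[0,0,0,0,8,0,0],[0,0,0,0,8,0,0],[0,0,0,0,0,0,0]]'
python3 - <<'E'
from h import *
w=W("pics/w6.png");print(w.pos)
E
```

```text
t: 12.1
position: [480.9, 22.2, 30.1]
orientation: [0.663, 0.749, 0.001, 0.001]
ft_force: [-0.8, 0.3, -0.2]
gripper_width: 0.6
grip_force: 0.0
[480.92739438  22.16207885  30.06156219]
```

View pics/w6.png

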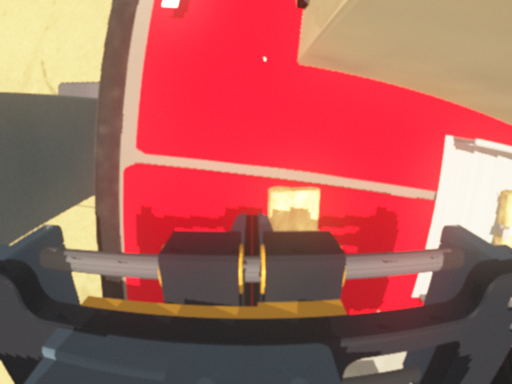

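The second cylinder is flush and in front of the fingers, its end at (269–320, 187), about 5 mm left of centre, which is well within the 32 mm face. Pushing the remaining ~146 mm.

```bash
python3 -m inch '[[0,0,0,0,8,0,0],[0,0,0,0,8,0,0],[0,0,0,0,8,0,0],[0,0,0,0,8,0,0],[0,0,0,0,8,0,0],[0,0,0,0,8,0,0],[0,0,0,0,8,0,0],[0,0,0,0,8,0,0],[0,0,0,0,8,0,0],[0,0,0,0,8,0,0],[0,0,0,0,0,0,0]]' && python3 -m inch '[[0,0,0,0,7,0,0],[0,0,0,0,7,0,0],[0,0,0,0,7,0,0],[0,0,0,0,7,0,0],[0,0,0,0,7,0,0],[0,0,0,0,7,0,0],[0,0,0,0,7,0,0],[0,0,0,0,7,0,0],[0,0,0,0,6,0,0],[0,0,0,0,4,0,0],[0,0,0,0,0,0,0],[0,0,0,0,0,0,0],[0,0,0,0,-10,0,0],[0,0,0,0,-10,0,0],[0,0,0,0,0,-60,0],[0,0,0,0,0,-60,0],[0,0,0,0,0,-60,0],[0,0,0,-30,0,-60,0],[0,0,0,0,0,0,0],[0,0,0,0,0,0,0]]'
python3 - <<'E'
from h import *
w=W("pics/w7.png");print(w.pos)
for o in cyls(w,(600,740),(-20,120),14):
    print(o)
    for p in cv2.boxPoints(o[2]):
        d=p-[610,45.5];th=.078;print("tray",(d@[np.cos(th),np.sin(th)]).round(1),(d@[-np.sin(th),np.cos(th)]).round(1))
E
```

```text
t: 13.52
position: [560.2, 31.8, 30.1]
orientation: [0.663, 0.749, 0.001, 0.001]
ft_force: [0.1, 0.5, 0.0]
gripper_width: 0.4
grip_force: 0.0
t: 16.02
position: [607.0, 9.5, 265.1]
orientation: [0.663, 0.748, -0.0, -0.001]
ft_force: [-0.3, 0.6, -1.1]
gripper_width: 0.6
grip_force: 0.0
[607.04020249   9.47323317 265.0964049 ]
((285.8344096704752, 151.41447259480046), array([648.68031414,  45.76689268]), ((648.44384765625, 44.71586227416992), (33.91797637939453, 62.46482849121094), 7.959559440612793), 1006.5)
tray 19.4 26.4
tray 23.2 -36.0
tray 57.1 -33.9
tray 53.3 28.4
((315.8645311978645, 151.32799466132798), array([689.52403623,  51.57531505]), ((689.3225708007812, 50.45921325683594), (35.08027267456055, 63.1625862121582), 9.549369812011719), 999.0)
tray 59.2 28.7
tray 64.8 -34.2
tray 99.7 -31.1
tray 94.1 31.8
```

View pics/w7.png

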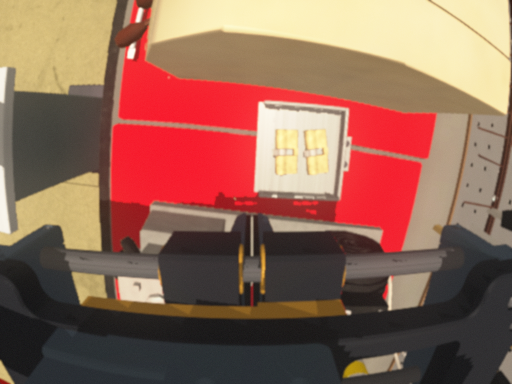

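Both cylinders lie side by side and flat in the tray, at (286,151) and (316,151). They are well clear of its walls and lip, and the arm is free above them. Handing in.

```bash
python3 -c "
from bench import close_job;print(close_job())"
```

```text
the job is handed in; nothing more can be done
None
```

I swept both lock cylinders into the tray and handed the job in at about 16 s. They lie flat, side by side, at least 19 mm past the lip and about 24 mm or more from the side walls; the fingers never came near the padlock, screwdriver or oil bottle, though I did not re-measure those at the end.

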